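# Make up the counting kit and the viewing kit

## Task

Make up two kits from the stock on the left of the worktop: in the rectangular steel tray, the bench timer in the large bay and the dye bottle (slim, taller than the oil bottle) in the narrow bay; in the round steel tray, the little amber oil bottle in one half and the little square cover-glass box in the other, either way round. Stand everything upright or flat on the floor of its compartment, clear of walls and dividers underneath, and let go. Leave the culture dish and the big white bottle behind the trays where they are.

Things in the scene. Friction and masses are not known exactly. Their poses are not given: they have to be found in the camera images.
- dye_mid (a point): Dye bottle: upright round white bottle with a screw cap, 36 mm diameter (for about the lower 60 mm, then a shoulder), 85 mm high in all with its 22 mm wide cap. The point is on its axis half-way up (42.5 mm above its foot); z is up along the axis. Loose, about 80 g.
- oil_mid (a point): Immersion-oil bottle: upright round amber bottle with a screw cap, 30 mm diameter, 70 mm high in all; the straight side ends about 45 mm up. The shortest bottle here. The point is on its axis half-way up (35 mm above its foot); z is up along the axis. Loose.
- timer_mid (a point): Bench timer: flat rounded white box lying on its back with display and keys on top, 63 mm (its x) x 66 mm (its y) x 30 mm high. The point is at its centre, 15 mm above its underside. Loose.
- cover_box_mid (a point): Cover-glass box: small closed square box, 50 mm (its x) x 50 mm (its y) x 20 mm high. The point is at its centre, 10 mm above its underside. Loose, about 30 g.
- dish_mid (a point): Culture dish with its lid: clear flat round dish, 61 mm diameter, 16 mm high, standing among the stock. Not wanted: leave it where it is. The point is at its centre, 8 mm above its underside.
- buffer_mid (a point): Big bottle: upright round white bottle, 45 mm diameter, 110 mm high, clearly larger than the dye bottle, just behind the trays. Not wanted: leave it where it is. The point is on its axis 55 mm above its foot.
- bay_tray: Rectangular open steel tray, fixed to the worktop, outside 116 mm (its x) x 193 mm (its y), inner floor 10 mm above the worktop, outer walls 3 mm thick and 21 mm high. Origin: centre of its underside, on the worktop. A 3 mm wide, 19 mm high divider lies along x at y = -18 mm: the large bay inside is 110 x 110 mm with its centre at (0, +38.5 mm); the narrow bay inside is 110 mm (x) x 74 mm (y) with its centre at (0, -56.5 mm).
- round_tray: Round open steel tray, fixed to the worktop, 170 mm outside diameter, inner floor 10 mm above the worktop, rim 3 mm thick and 21 mm high. Origin: centre of its underside, on the worktop. A 3 mm wide, 19 mm high bar lies along its x through the centre and parts it into two equal halves, at +y and -y; the point 38 mm from the centre along +y or -y is well inside a half.
Things that resemble listed ones, but are neither listed nor needed, are in the scene too. Leave any purple or turquoise look-alike of the part that bears oil_mid alone.

How it is judged:
By the outcome, as a careful person would: the job done as asked, in the order asked, and still so for the second after the job is handed in, with the robot touching nothing.
It also fails if it takes over 109 s, if anything falls off the work surface, if the arm or the gripper's body presses on something with over 40 N, if the wrist force passes 120 N, or if a joint passes its speed limit or range.

## Robot

A 6-joint arm with a two-finger parallel gripper is mounted at the origin on a cart in front of the work surface, level with it; the furniture and walls round the work are solid. World frame = base frame: x ahead of the robot, y to its left, z up, the work surface at z = 0. Lengths are in m, angles in rad, forces in N, time in s.
With the tool pointing down it reaches from about 0.3 to 0.775 m from the base axis. Payload 14.6 kg.
Tool frame: the origin (TCP) lies at the very end of the fingers, on their centre line; the grasp point (between the pads) lies 19 mm behind it; z points along the fingers, y is the line along which they close (so a half turn about z gives the same grasp; the last joint's range is limited). The gripper opens to 94 mm and grips with 3 to 60 N. Pads are 16 mm wide; open, the fingers measure 119 mm over their backs; the gripper's body (75 mm by 177 mm) begins 78 mm behind the grasp point.
Start: joints at [-1.284, 0.3, 1.521, -0, 1.321, -0.067], TCP at [0.191, -0.516, 0.174] pointing down, gripper open.
Joint ranges: [-3.03, 3.03], [-0.79, 2.21], [0.23, 2.52], [-1.04, 4.18], [0, 3.07], [-2.55, 2.55]. Speed limits (rad/s): [2.22, 2.22, 2.57, 3.14, 3.14, 3.14].

## Interface

Orientations are given as [roll, pitch, yaw] about the fixed x, y, z axes, in that order (R = Rz(yaw) Ry(pitch) Rx(roll)).
In Python, from station import ctrl gives the robot as it stands.
- The arm moves only by the tool move_arm, never from a script. Its argument "increments" is a list of rows, each a list of 7 numbers: the opening, from 0 (shut) to 1 (fully open), then the shift along the tool's x, y, z in units of 50 mm (1.0 is 50 mm), then the turn, a rotation vector about the tool's x, y, z in rad. In form: [[claw, tx, ty, tz, rx, ry, rz], ...]. A call has 1 to 20 rows; each row shifts and turns the commanded pose from where the row before left it, along the tool's axes as they then stand; what a row does not reach is not made up. A row lasts 1/10 s, in which the tool goes at most 50 mm and 8.59 degrees, less where a joint would pass 70% of its speed; a pose out of reach is approached as far as the arm can. A call is refused whole if a number of a shift passes 1 or a number of a turn 0.15, either way. A call with a gripper value outside its range is refused whole. The fingers move at their own pace and stop on an object; "force" is the grip in N (left out, the last holds). Time passes only in rows, so rows that do not move let the fingers close. It gives the time, the measured TCP pose, the force, the opening and the grip force at its end, in the units of the state.
- ctrl.get_obs(): the state, without advancing time (a new reading comes with each control period).
- ctrl.camera(name): name is "scene" or "top" or "wrist"; returns a dict with "color" (420x560x3 uint8, blue, green, red), "K" (3x3 intrinsics, pixels), "pose" (4x4, takes a point from camera to world coordinates); the wrist camera has in their place "tool_from_camera" (4x4, takes a point from camera to tool coordinates, whose origin is the TCP and whose axes are the flange's). Camera axes: x right, y down, z forward; pixel columns grow to the right and rows downward; lengths in m; the calibration is good to about 2 mm. A picture is of the moment at which its call begins: read the wrist's pose just before it. There is no depth.
- ctrl.hand_in(): hands the job in; it is judged then, once.
Trained networks look in a picture, given as the dict that the camera call returned (one of the last four; its "shot" number tells which), for a name from the list of things; names that differ only in an ending like _2 or _b are one class to them, and where a whole thing is asked for, a point or a joint stands for the part that bears it (a point fixed in the world has none). Each returns a list of dicts, best first, with "conf" (0 to 1); they miss things now and then, are a little off and sometimes report something else, mostly with a low value. They report only what shows in the picture. A call takes as long as a camera call. They do not tell look-alikes from the thing itself.
- ctrl.cut_out(name, picture): "mask" (420x560 bool, what is visible of it) and "centre" ([row, column] in pixels, amid what is visible of it).
The state is a dict: "time_s": time; "qpos": joint angles; "joint_vel": joint speeds; "tau": joint torques, N m; "ee_pos": TCP position; "eef_rot": TCP orientation; "force": force on the tool from outside, world axes, zero at the start; "moment": the same for the moment, N m; "grip_width": finger opening in m; "grip_force": force on a finger pad.
Only numpy, scipy, OpenCV 4.12 (cv2) and the standard library are available. Lean on these libraries where they do the work, as an engineer would, in place of code of your own. Each camera call takes 0.05 s, during which the arm holds its last target. There are 200 camera calls.

## Working session

There is one attempt and no reset: what is moved stays moved. The work goes in short steps, Python scripts to look and compute and a tool call to move; the robot and the scene stay as the last step left them, time stands still between calls to the robot, and variables do not carry over. Pictures are saved under pics/ and viewed, at most 14 in all, crops included, and the job is handed in when it is done.

Besides the shell and the picture viewer there is one more tool, called after "Emit:" in YAML: its name, and indented under it one key for each argument. move_arm: Moves the arm, as the interface text tells. Its arguments: {"type":"object","properties":{"increments":{"type":"array","items":{"type":"array","items":{"type":"number"}}},"force":{"type":"number"}},"required":["increments"]}

```bash
mkdir -p pics; ls
python3 - <<'E'
from station import ctrl
import cv2,numpy as np
o=ctrl.get_obs();print({k:np.round(v,3).tolist() for k,v in o.items()})
for n in("scene","top"):
    p=ctrl.camera(n);cv2.imwrite(f"pics/{n}0.png",p["color"]);print(n,p["K"].round(1).tolist(),p["pose"].round(3).tolist())
    for t in["dye_mid","oil_mid","timer_mid","cover_box_mid","dish_mid","buffer_mid","bay_tray","round_tray"]:
        print(t,[(round(d["conf"],2),np.round(d["centre"]).tolist(),int(d["mask"].sum())) for d in ctrl.cut_out(t,p)[:4]])
E
```

```text
pics
{'time_s': 0.0, 'qpos': [-1.284, 0.301, 1.522, 0.0, 1.321, -0.067], 'joint_vel': [-0.001, -0.0, -0.0, -0.002, -0.001, 0.001], 'tau': [0.001, -53.181, -35.273, 0.071, 0.024, -0.0], 'ee_pos': [0.19, -0.516, 0.174], 'eef_rot': [-3.14, -0.0, 0.354], 'force': [-0.253, -0.592, -0.396], 'moment': [-0.006, 0.009, -0.023], 'grip_force': 0.0, 'grip_width': 0.094}
scene [[498.2, 0.0, 276.5], [0.0, 498.2, 206.6], [0.0, 0.0, 1.0]] [[0.748, 0.496, -0.442, 1.109], [0.664, -0.559, 0.496, -0.588], [-0.001, -0.665, -0.747, 1.057], [0.0, 0.0, 0.0, 1.0]]
dye_mid [(0.55, [145.0, 303.0], 262)]
oil_mid [(0.7, [224.0, 304.0], 212), (0.55, [186.0, 280.0], 176), (0.52, [198.0, 296.0], 209)]
timer_mid [(0.88, [208.0, 336.0], 401)]
cover_box_mid [(0.54, [188.0, 359.0], 282)]
dish_mid [(0.75, [189.0, 360.0], 254), (0.54, [181.0, 319.0], 338)]
buffer_mid [(0.83, [244.0, 320.0], 592)]
bay_tray [(0.63, [288.0, 185.0], 3633), (0.63, [169.0, 278.0], 140)]
round_tray [(0.79, [220.0, 241.0], 2541)]
top [[454.8, 0.0, 283.4], [0.0, 454.8, 208.1], [0.0, 0.0, 1.0]] [[0.02, -0.993, 0.118, 0.412], [-1.0, -0.022, -0.01, 0.049], [0.012, -0.118, -0.993, 1.073], [0.0, 0.0, 0.0, 1.0]]
dye_mid [(0.82, [265.0, 154.0], 281)]
oil_mid [(0.55, [180.0, 257.0], 169), (0.5, [264.0, 204.0], 161), (0.46, [242.0, 229.0], 171), (0.42, [214.0, 230.0], 190)]
timer_mid [(0.89, [175.0, 211.0], 689), (0.53, [218.0, 188.0], 545)]
cover_box_mid [(0.75, [168.0, 163.0], 451)]
dish_mid [(0.86, [218.0, 186.0], 563)]
buffer_mid [(0.85, [147.0, 272.0], 420)]
bay_tray [(0.56, [229.0, 401.0], 4298)]
round_tray [(0.68, [252.0, 296.0], 4295)]
```

Run:
```python
import cv2
a=cv2.imread("pics/top0.png")[120:330,110:470];cv2.imwrite("pics/topc.png",cv2.resize(a,None,fx=2.2,fy=2.2,interpolation=cv2.INTER_CUBIC))
a=cv2.imread("pics/scene0.png")[110:360,120:440];cv2.imwrite("pics/scenec.png",cv2.resize(a,None,fx=2.4,fy=2.4,interpolation=cv2.INTER_CUBIC))
```

```text
(no output)
```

View pics/topc.png

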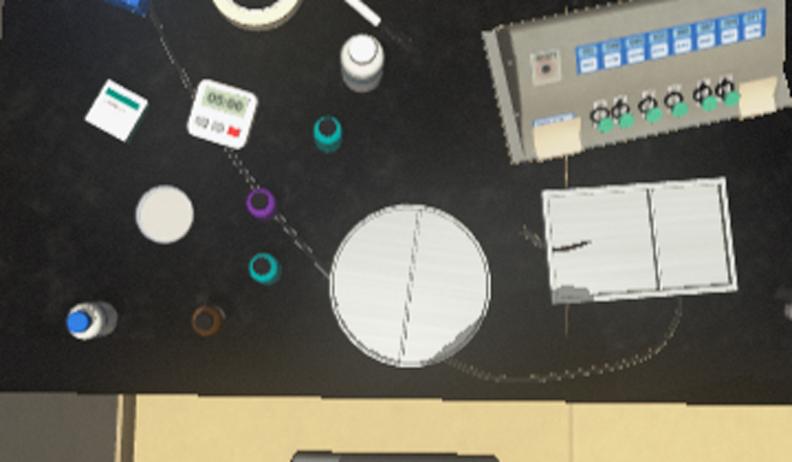

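View pics/scenec.png

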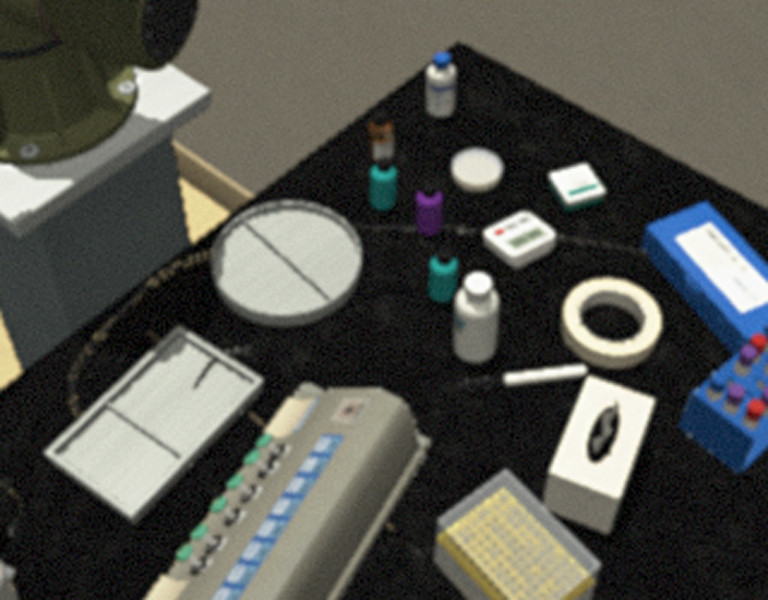

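Top view (full-image px, col,row):
- **Dye:** blue cap at (144,265), white bottle.
- **Oil:** amber at (204,265). Look-alikes are turquoise (230,242) and (259,180), and purple (229,213).
- **Flat items:** timer (211,172) and cover box (163,170). The dish at (185,218) stays.
- **Buffer:** (274,147), the large white-capped bottle that could pass for the dye; it stays.

I'll fit poses by silhouettes in both views and check the amber/dye choice in a crop.

```bash
cat > fit.py <<'E'
import numpy as np,cv2
from scipy.optimize import minimize
def proj(P,pic):
    C=pic["pose"];p=(P-C[:3,3])@C[:3,:3]@pic["K"].T
    return p[:,:2]/p[:,2:]
def back(uv,z,pic):
    C=pic["pose"];d=C[:3,:3]@np.linalg.solve(pic["K"],[uv[0],uv[1],1]);return C[:3,3]+d*(z-C[2,3])/d[2]
def box(a,b,h,z0=0):return np.array([[x,y,z] for x in(-a/2,a/2) for y in(-b/2,b/2) for z in(z0,z0+h)])
def cyl(*rz):
    t=np.linspace(0,2*np.pi,24);return np.vstack([np.c_[r*np.cos(t),r*np.sin(t),0*t+z] for r,z in rz])
def place(P,q):
    c,s=np.cos(q[2]),np.sin(q[2]);return P@np.array([[c,-s,0],[s,c,0],[0,0,1]]).T+[q[0],q[1],0]
def sil(P,q,pic):
    h=cv2.convexHull(proj(place(P,q),pic).astype(np.float32))
    m=np.zeros((420*4,560*4),np.uint8);cv2.fillConvexPoly(m,np.round((h+.5)*64-32).astype(int)//16*1,1) if 0 else cv2.fillConvexPoly(m,np.round(h*4+1.5).astype(int),1);return m
def fit(P,obs,q0,yaw=True):
    big=[(cv2.resize(m.astype(np.uint8),None,fx=4,fy=4,interpolation=0),p) for m,p in obs]
    def cost(v):
        q=[v[0],v[1],v[2] if yaw else 0];s=0
        for m,p in big:
            a=sil(P,q,p);s+=1-(a&m).sum()/(a|m).sum()
        return s/len(big)
    best=None
    for y in(q0[2]+np.arange(-.6,.61,.3) if yaw else [0]):
        x=np.array([q0[0],q0[1],y][:3 if yaw else 2]);n=len(x)
        S=np.vstack([x,x+np.diag([.015,.015,.2][:n])])
        r=minimize(cost,x,method="Nelder-Mead",options=dict(initial_simplex=S,xatol=2e-4,fatol=1e-4))
        if best is None or r.fun<best.fun:best=r
    return best
M=dict(dye_mid=(cyl((.018,0),(.018,.06),(.011,.07),(.011,.085)),False),oil_mid=(cyl((.015,0),(.015,.045),(.01,.07)),False),
 timer_mid=(box(.063,.066,.03),True),cover_box_mid=(box(.05,.05,.02),True),dish_mid=(cyl((.0305,0),(.0305,.016)),False),
 buffer_mid=(cyl((.0225,0),(.0225,.08),(.014,.09),(.014,.11)),False),bay_tray=(box(.116,.193,.021),True),round_tray=(cyl((.085,0),(.085,.021)),False))
E
python3 - <<'E'
from station import ctrl
from fit import *
T=dict(dye_mid=((265,144),(145,303)),oil_mid=((265,204),(168,279)),timer_mid=((173,211),(208,336)),cover_box_mid=((168,163),(188,359)),
dish_mid=((218,186),(181,319)),buffer_mid=((147,272),(244,320)),bay_tray=((229,401),(288,185)),round_tray=((252,296),(220,241)))
pics=[ctrl.camera("top"),ctrl.camera("scene")]
for p,n in zip(pics,("t","s")):p["d"]=[d for t in M for d in ctrl.cut_out(t,p)]
for t in M:
    obs=[];P,y=M[t]
    for i,p in enumerate(pics):
        c=[d for d in p["d"] if np.hypot(*(np.array(d["centre"])-T[t][i]))<13]
        if c:
            d=max(c,key=lambda d:d["conf"]);obs.append((d["mask"],p))
    q0=[*back(T[t][0][::-1],P[:,2].max()/2,pics[0])[:2],0]
    for o in([obs]+[[k] for k in obs]):
        r=fit(P,o,q0,y);print(t,len(obs),r.x.round(4),round(r.fun,3))
r=[(658/2.2+110,0)]
for n,uv,z in[("div",(648,188),.019),("div",(659,290),.019),("bar",(418,208),.019),("bar",(402,364),.019)]:
    print(n,back((uv[0]/2.2+110-.3,uv[1]/2.2+120-.3),z,pics[0]).round(4))
a=pics[0]["color"][225:285,130:270];cv2.imwrite("pics/close.png",cv2.resize(a,None,fx=5,fy=5,interpolation=cv2.INTER_CUBIC))
w=ctrl.camera("wrist");print(w["tool_from_camera"].round(3).tolist(),w["K"].round(1).tolist())
E
```

```text
dye_mid 2 [0.3989 0.335 ] 0.103
dye_mid 2 [0.3984 0.3348] 0.09
dye_mid 2 [0.4004 0.3335] 0.102
oil_mid 1 [0.3977 0.2201] 0.235
oil_mid 1 [0.3977 0.2201] 0.235
timer_mid 2 [ 0.6195  0.2107 -0.2748] 0.226
timer_mid 2 [ 0.6196  0.2106 -0.2853] 0.09
timer_mid 2 [0.6215 0.2123 0.1986] 0.335
cover_box_mid 2 [ 0.6221  0.3239 -0.4861] 0.117
cover_box_mid 2 [ 0.6223  0.3248 -0.5283] 0.104
cover_box_mid 2 [ 0.6231  0.3235 -0.4871] 0.124
dish_mid 2 [0.5112 0.2688] 0.06
dish_mid 2 [0.5112 0.2684] 0.056
dish_mid 2 [0.5112 0.2691] 0.057
buffer_mid 2 [0.67   0.0635] 0.163
buffer_mid 2 [0.6704 0.0634] 0.182
buffer_mid 2 [0.6715 0.0616] 0.135
bay_tray 2 [ 0.4928 -0.2348  0.0885] 0.03
bay_tray 2 [ 0.494  -0.235   0.0944] 0.035
bay_tray 2 [ 0.4927 -0.2346  0.0912] 0.023
round_tray 2 [0.4418 0.007 ] 0.029
round_tray 2 [0.4418 0.0073] 0.022
round_tray 2 [0.4427 0.0067] 0.032
div [ 0.5507 -0.2443  0.019 ]
div [ 0.4427 -0.2547  0.019 ]
bar [5.24e-01 5.00e-04 1.90e-02]
bar [0.3605 0.0145 0.019 ]
[[0.0, -0.969, -0.247, 0.072], [1.0, 0.0, -0.001, 0.0], [0.001, -0.247, 0.969, -0.211], [0.0, 0.0, 0.0, 1.0]] [[300.1, 0.0, 281.1], [0.0, 300.1, 209.1], [0.0, 0.0, 1.0]]
```

View pics/close.png

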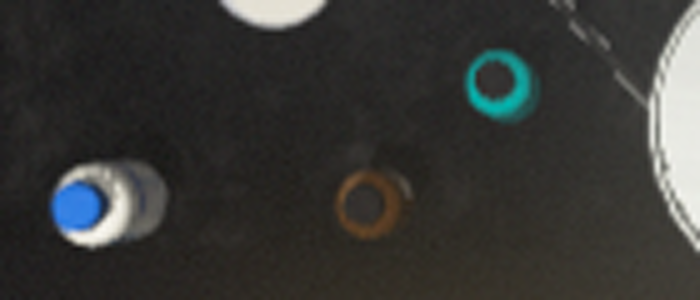

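Crop: the amber bottle is centred near crop (368,204) → full (204,266), and the blue-capped dye bottle near crop (85,205) → (147,266). The turquoise look-alike is separate. Fits match the given sizes and reach, so I'm moving to hover over the timer.

Emit:
move_arm:
  increments:
    - [1,0,0,0,0,0,0.15]
    - [1,0,0,0,0,0,0.15]
    - [1,0,0,0,0,0,0.15]
    - [1,0,0,0,0,0,0.15]
    - [1,0,0,0,0,0,0.034]
  force: 15

```text
time_s: 2.35
ee_pos: [0.1906, -0.5159, 0.1743]
eef_rot: [3.142, -0.0, -0.286]
force: [-0.5, -0.5, -0.2]
grip_width: 0.0938
grip_force: 0.0
```

Emit:
move_arm:
  increments:
    - [1,0.12,-0.5,0,0,0,0]
    - [1,0.25,-0.94,0,0,0,0]
    - [1,0.25,-0.94,0,0,0,0]
    - [1,0.25,-0.94,0,0,0,0]
    - [1,0.25,-0.94,0,0,0,0]
    - [1,0.25,-0.94,0,0,0,0]
    - [1,0.25,-0.94,0,0,0,0]
    - [1,0.25,-0.94,0,0,0,0]
    - [1,0.25,-0.94,0,0,0,0]
    - [1,0.25,-0.94,0,0,0,0]
    - [1,0.25,-0.94,0,0,0,0]
    - [1,0.25,-0.94,0,0,0,0]
    - [1,0.25,-0.94,0,0,0,0]
    - [1,0.25,-0.94,0,0,0,0]
    - [1,0.25,-0.94,0,0,0,0]
    - [1,0.25,-0.94,0,0,0,0]
    - [1,0.25,-0.94,0,0,0,0]
    - [1,0.25,-0.94,0,0,0,0]
    - [1,0,0,0,0,0,0]
    - [1,0,0,0,0,0,0]

```text
time_s: 4.35
ee_pos: [0.6282, 0.216, 0.1732]
eef_rot: [3.141, 0.001, -0.279]
force: [0.9, -0.4, 0.3]
grip_width: 0.0939
grip_force: 0.0
```

```bash
cat > go.py <<'E'
import sys,numpy as np
from station import ctrl
from scipy.spatial.transform import Rotation as R
def pose():
    o=ctrl.get_obs();T=np.eye(4);T[:3,3]=o["ee_pos"];T[:3,:3]=R.from_euler("xyz",o["eef_rot"]).as_matrix();return T,o
def plan(x,y,z,yaw):
    # turn first (rz), then total shift along the tool's axes in 50 mm units
    T,o=pose();G=R.from_euler("xyz",[np.pi,0,yaw]);cur=R.from_matrix(T[:3,:3])
    print("at",np.round(o["ee_pos"],4),"yaw",round(o["eef_rot"][2],3),"t",round(o["time_s"],2),"w",round(o["grip_width"],4),"f",round(o["grip_force"],1))
    print("turn",(cur.inv()*G).as_rotvec().round(3),"then shift",(G.inv().apply(np.array([x,y,z])-T[:3,3])/.05).round(2))
def wrist():
    T,_=pose();w=ctrl.camera("wrist");w["pose"]=T@w["tool_from_camera"];return w
if __name__=="__main__":plan(*map(float,sys.argv[1:5]))
E
python3 - <<'E'
from go import *;from fit import *
w=wrist();cv2.imwrite("pics/w1.png",w["color"])
for t in("timer_mid","oil_mid"):
  for d in ctrl.cut_out(t,w)[:3]:
    P,y=M[t];q0=[*back(d["centre"][::-1],P[:,2].max()/2,w)[:2],-.28]
    r=fit(P,[(d["mask"],w)],q0,y);print(t,round(d["conf"],2),np.round(d["centre"]),r.x.round(4),round(r.fun,3))
plan(.6195,.2106,.012,-.28)
E
```

```text
timer_mid 0.71 [196. 286.] [ 0.62    0.211  -0.2835] 0.128
oil_mid 0.97 [355. 332.] [0.3982 0.2154] 0.263
oil_mid 0.97 [263. 346.] [0.5232 0.1642] 0.139
oil_mid 0.94 [298. 359.] [0.4676 0.1603] 0.574
at [0.6282 0.2144 0.1748] yaw -0.281 t 4.5 w 0.0943 f 0.0
turn [-0.    -0.    -0.001] then shift [-0.15  0.12  3.26]
```

View pics/w1.png

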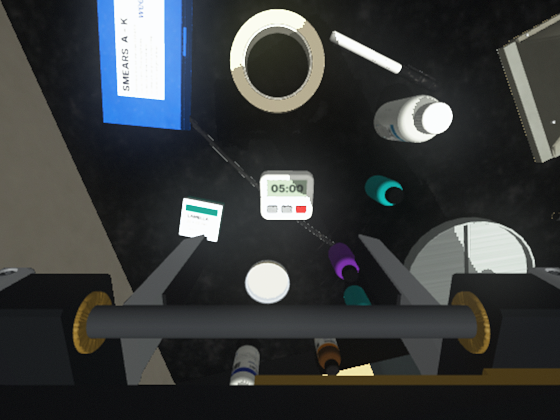

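The wrist view shows the timer at (286,196), axis-aligned to the tool and clear on both finger sides. The wrist fit agrees with the top fit, so I'm descending and gripping.

Emit:
move_arm:
  increments:
    - [1,-0.15,0.1,0.4,0,0,0]
    - [1,0,0,0.8,0,0,0]
    - [1,0,0,0.8,0,0,0]
    - [1,0,0,0.6,0,0,0]
    - [1,0,0,0.4,0,0,0]
    - [1,0,0,0.26,0,0,0]
    - [1,0,0,0,0,0,0]
    - [0.5,0,0,0,0,0,0]
    - [0.5,0,0,0,0,0,0]
    - [0.5,0,0,0,0,0,0]
    - [0.5,0,0,0,0,0,0]
    - [0.5,0,0,0,0,0,0]
    - [0.5,0,0,0,0,0,0]
  force: 15

```text
time_s: 5.8
ee_pos: [0.6198, 0.2128, 0.0113]
eef_rot: [-3.142, -0.0, -0.28]
force: [-0.1, -0.2, -0.8]
grip_width: 0.0497
grip_force: 0.0
```

Run:
```python
from go import *;from fit import *
w=wrist();s=ctrl.camera("scene")["color"][150:270,270:430]
cv2.imwrite("pics/w2.png",np.hstack([cv2.resize(w["color"],(400,300)),cv2.resize(s,(400,300),interpolation=2)]))
plan(.62,.211,.012,-.28)
```

```text
at [0.6198 0.2128 0.0113] yaw -0.28 t 5.9 w 0.0475 f 0.0
turn [ 0.  0. -0.] then shift [ 0.01  0.03 -0.01]
```

View pics/w2.png

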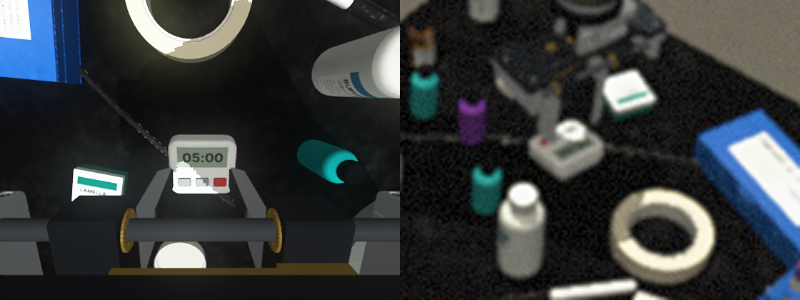

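```bash
python3 - <<'E'
from go import *;from fit import *
for n,p in(("w",wrist()),("s",ctrl.camera("scene")),("t",ctrl.camera("top"))):
  for t in("timer_mid","dish_mid"):
   P,y=M[t]
   for d in ctrl.cut_out(t,p)[:2]:
    q0=[*back(d["centre"][::-1],P[:,2].max()/2,p)[:2],-.28]
    r=fit(P,[(d["mask"],p)],q0,y);print(n,t,round(d["conf"],2),np.round(d["centre"]),d["mask"].sum(),r.x.round(4),round(r.fun,3))
  cv2.imwrite(f"pics/{n}3.png",p["color"])
  print(proj(np.array([[.6198,.2128,.0113],[.6198,.2128,.03]]),p).round())
E
python3 - <<'E'
import cv2,numpy as np
t=cv2.imread("pics/t3.png")[130:220,150:270];w=cv2.imread("pics/w3.png")[170:350,170:400]
cv2.imwrite("pics/c3.png",np.hstack([cv2.resize(t,(400,300),interpolation=2),cv2.resize(w,(383,300),interpolation=2)]))
E
```

```text
w timer_mid 0.9 [225. 283.] 6864 [ 0.6196  0.212  -0.2965] 0.259
w dish_mid 0.76 [359. 255.] 2490 [0.5125 0.2688] 0.437
[[281. 232.]
 [281. 241.]]
s timer_mid 0.88 [208. 335.] 394 [0.6239 0.2116 0.2081] 0.367
[[336. 208.]
 [337. 204.]]
[[211. 172.]
 [209. 171.]]
```

View pics/c3.png

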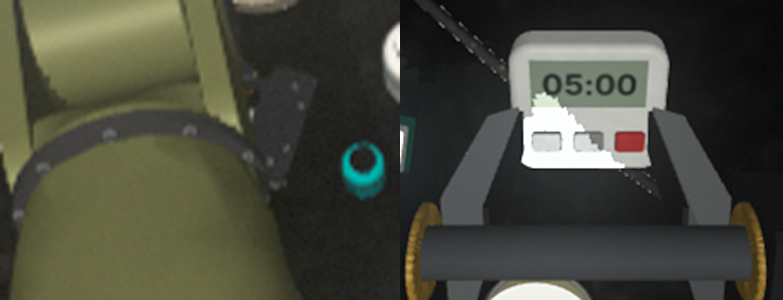

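The timer still sits between the fingers at the TCP. The opening simply matched my 0.5 command, so I'm closing further with a firmer command.

Emit:
move_arm:
  increments:
    - [0.3,0,0,0,0,0,0]
    - [0.3,0,0,0,0,0,0]
    - [0.3,0,0,0,0,0,0]
    - [0.3,0,0,0,0,0,0]
  force: 15

```text
time_s: 6.75
ee_pos: [0.6198, 0.2128, 0.0112]
eef_rot: [3.142, 0.0, -0.28]
force: [-0.5, -0.2, 0.3]
grip_width: 0.0285
grip_force: 0.0
```

Run:
```python
from go import *;from fit import *
p=wrist();s=ctrl.camera("scene")["color"][165:245,290:390]
cv2.imwrite("pics/c4.png",np.hstack([cv2.resize(p["color"][130:370,130:430],(420,336),interpolation=2),cv2.resize(s,(380,336),interpolation=2)]))
print(ctrl.get_obs()["qpos"],ctrl.get_obs()["grip_width"])
```

```text
[2.74831358e-01 6.92898350e-01 1.33577247e+00 1.89323496e-05
 1.11295995e+00 2.12582728e+00] 0.02780363563246512
```

View pics/c4.png

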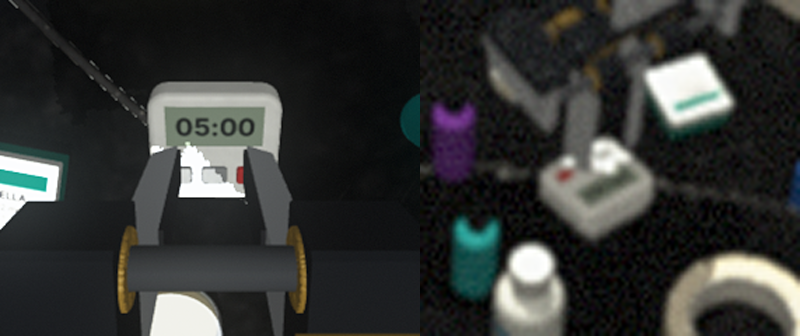

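The fingertips show unoccluded at the same image row (~237) as when hovering, and they lie over the timer's top face. So the real tips are higher than the reported TCP z implies. I'll open and feel downward in small steps beside the timer.

Emit:
move_arm:
  increments:
    - [1,0,0,0,0,0,0]
    - [1,0,0,0,0,0,0]
    - [1,0,0,0,0,0,0]
    - [1,0,0,0,0,0,0]
    - [1,0,0,0,0,0,0]
    - [1,0,0,0,0,0,0]
    - [1,0,0,0,0,0,0]
    - [1,0,0,0.1,0,0,0]
    - [1,0,0,0.06,0,0,0]
    - [1,0,0,0,0,0,0]

```text
time_s: 7.85
ee_pos: [0.6194, 0.2127, 0.0024]
eef_rot: [3.141, 0.001, -0.28]
force: [0.5, -0.6, 0.9]
grip_width: 0.0939
grip_force: 0.0
```

Emit:
move_arm:
  increments:
    - [0.3,0,0,0,0,0,0]
    - [0.3,0,0,0,0,0,0]
    - [0.3,0,0,0,0,0,0]
    - [0.3,0,0,0,0,0,0]
    - [0.3,0,0,0,0,0,0]
    - [0.3,0,0,0,0,0,0]
    - [0.3,0,0,0,0,0,0]
  force: 8

```text
time_s: 8.55
ee_pos: [0.6198, 0.2128, 0.0032]
eef_rot: [3.142, 0.0, -0.28]
force: [-0.2, -0.0, 1.2]
grip_width: 0.0415
grip_force: 0.0
```

Finger displacement between two known openings gives a tip depth of about 0.19 m, so the real tips sit ~30 mm behind the nominal TCP. That agrees with there being no contact so far. I'll reopen, go 20 mm lower (tips still ≥ 10 mm above the table) and close.

Emit:
move_arm:
  increments:
    - [1,0,0,0,0,0,0]
    - [1,0,0,0,0,0,0]
    - [1,0,0,0,0,0,0]
    - [1,0,0,0,0,0,0]
    - [1,0,0,0,0,0,0]
    - [1,0,0,0,0,0,0]
    - [1,0,0,0,0,0,0]
    - [1,0,0,0.1,0,0,0]
    - [1,0,0,0.1,0,0,0]
    - [1,0,0,0.1,0,0,0]
    - [1,0,0,0.1,0,0,0]
    - [1,0,0,0,0,0,0]

```text
time_s: 9.75
ee_pos: [0.6193, 0.2126, -0.0178]
eef_rot: [3.141, 0.001, -0.28]
force: [1.4, -0.1, 0.9]
grip_width: 0.0942
grip_force: 0.0
```

Emit:
move_arm:
  increments:
    - [0.5,0,0,0,0,0,0]
    - [0.5,0,0,0,0,0,0]
    - [0.5,0,0,0,0,0,0]
    - [0.5,0,0,0,0,0,0]
    - [0.5,0,0,0,0,0,0]
  force: 8

```text
time_s: 10.25
ee_pos: [0.6199, 0.2128, -0.0166]
eef_rot: [-3.141, -0.0, -0.28]
force: [-0.6, 0.3, 1.3]
grip_width: 0.0642
grip_force: 8.0
```

Gripped (64 mm, 8 N). Raising the force, lifting and turning toward the tray.

Emit:
move_arm:
  increments:
    - [0.5,0,0,0,0,0,0]
    - [0.5,0,0,-0.3,0,0,0]
    - [0.5,0,0,-0.6,0,0,0]
    - [0.5,0,0,-0.8,0,0,0]
    - [0.5,0,0,-0.8,0,0,0]
    - [0.5,0,0,-0.6,0,0,-0.12]
    - [0.5,0,0,-0.2,0,0,-0.13]
    - [0.5,0,0,0,0,0,-0.12]
    - [0.5,0,0,0,0,0,0]
  force: 20

```text
time_s: 11.15
ee_pos: [0.6199, 0.2128, 0.1496]
eef_rot: [-3.141, -0.001, 0.092]
force: [-0.6, -0.5, -1.4]
grip_width: 0.064
grip_force: 19.8
```

Run:
```python
from go import *;from fit import *
w=wrist();cv2.imwrite("pics/w5.png",w["color"])
plan(.489,-.196,.15,.09)
from itertools import islice
for t in("bay_tray","round_tray"):
  for d in ctrl.cut_out(t,w)[:1]:
    P,y=M[t];print(t,d["conf"],d["centre"])
```

```text
at [0.6197 0.2128 0.149 ] yaw 0.087 t 11.2 w 0.064 f 19.8
turn [-0.    -0.    -0.003] then shift [-3.34  7.91 -0.02]
round_tray 0.56 [350.8, 367.4]
```

View pics/w5.png

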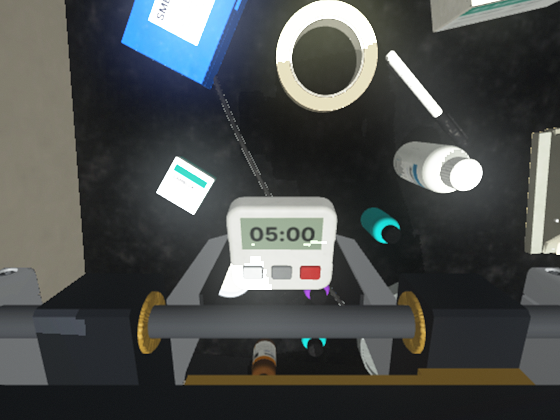

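The timer is held squarely. Moving over the large bay.

Emit:
move_arm:
  increments:
    - [0.5,-0.2,0.43,0,0,0,0]
    - [0.5,-0.37,0.88,0,0,0,0]
    - [0.5,-0.37,0.88,0,0,0,0]
    - [0.5,-0.37,0.88,0,0,0,0]
    - [0.5,-0.37,0.88,0,0,0,0]
    - [0.5,-0.37,0.88,0,0,0,0]
    - [0.5,-0.37,0.88,0,0,0,0]
    - [0.5,-0.37,0.88,0,0,0,0]
    - [0.5,-0.35,0.88,0,0,0,0]
    - [0.5,-0.2,0.44,0,0,0,0]
    - [0.5,0,0,0,0,0,0]
    - [0.5,0,0,0,0,0,0]

```text
time_s: 12.5
ee_pos: [0.4889, -0.196, 0.1482]
eef_rot: [-3.141, 0.0, 0.087]
force: [0.4, 1.2, -0.8]
grip_width: 0.0639
grip_force: 19.8
```

```bash
python3 go.py .489 -.196 -.004 .09
```

```text
at [ 0.4889 -0.196   0.1482] yaw 0.087 t 12.5 w 0.0639 f 19.8
turn [-0.     0.    -0.003] then shift [ 0.   -0.    3.04]
```

Emit:
move_arm:
  increments:
    - [0.5,0,0,0.4,0,0,0]
    - [0.5,0,0,0.8,0,0,0]
    - [0.5,0,0,0.8,0,0,0]
    - [0.5,0,0,0.5,0,0,0]
    - [0.5,0,0,0.3,0,0,0]
    - [0.5,0,0,0.15,0,0,0]
    - [0.5,0,0,0.05,0,0,0]
    - [0.5,0,0,0.04,0,0,0]
    - [0.5,0,0,0,0,0,0]

```text
time_s: 13.4
ee_pos: [0.4894, -0.1961, -0.0032]
eef_rot: [3.141, -0.001, 0.09]
force: [-0.4, -0.5, -0.3]
grip_width: 0.0643
grip_force: 19.8
```

Emit:
move_arm:
  increments:
    - [0.5,0,0,0.04,0,0,0]
    - [0.5,0,0,0.02,0,0,0]
    - [0.75,0,0,0,0,0,0]
    - [0.78,0,0,0,0,0,0]
    - [0.78,0,0,0,0,0,0]
    - [0.78,0,0,0,0,0,0]
    - [0.78,0,0,-0.3,0,0,0]
    - [0.78,0,0,-0.8,0,0,0]
    - [1,0,0,-0.9,0,0,0]
    - [1,0,0,-0.9,0,0,0]
    - [1,0,0,0,0,0,0]

```text
time_s: 14.5
ee_pos: [0.4913, -0.1972, 0.1442]
eef_rot: [3.137, -0.008, 0.09]
force: [-0.8, -0.2, -0.1]
grip_width: 0.0926
grip_force: 0.0
```

Run:
```python
from go import *;from fit import *
w=wrist();t=ctrl.camera("top")
cv2.imwrite("pics/c6.png",np.hstack([cv2.resize(w["color"],(480,360)),cv2.resize(t["color"][190:270,350:430],(320,360),interpolation=2)]))
P,y=M["timer_mid"]
for d in ctrl.cut_out("timer_mid",w)[:1]:
  r=fit(P+[0,0,.01],[(d["mask"],w)],[.489,-.196,.09]);print(d["conf"],r.x.round(4),r.fun)
a,k=ctrl.camera("top"),None
# amber bottle: cap disc at z=.07, from the first top picture
print("oil cap",back((203.2,265.6),.07,a).round(4),"ring",back((203.8,265.8),.045,a).round(4))
plan(.3985,.3345,.12,-.4)
```

```text
0.95 [ 0.49   -0.1967  0.0816] 0.1469373942470389
oil cap [0.4013 0.2118 0.07  ] ring [0.4006 0.2145 0.045 ]
at [ 0.4884 -0.1958  0.137 ] yaw 0.09 t 14.7 w 0.0939 f 0.0
turn [-0.001  0.002  0.49 ] then shift [-5.79 -9.07  0.34]
```

View pics/c6.png

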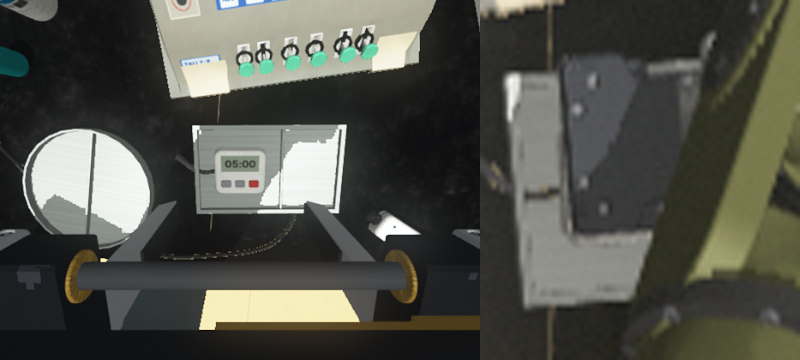

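The timer lies flat in the large bay at (238,170) in the left pane, clear of walls and divider. Next, hover over the dye bottle.

Emit:
move_arm:
  increments:
    - [1,-0.04,-0.5,0,0,0,0]
    - [1,-0.08,-0.95,0,0,0,0]
    - [1,-0.08,-0.95,0,0,0,0]
    - [1,-0.08,-0.95,0,0,0,0]
    - [1,-0.08,-0.95,0,0,0,0]
    - [1,-0.08,-0.95,0,0,0,0]
    - [1,-0.08,-0.95,0,0,0,0]
    - [1,-0.08,-0.95,0,0,0,0]
    - [1,-0.08,-0.95,0,0,0,0]
    - [1,-0.08,-0.95,0,0,0,0]
    - [1,-0.08,-0.95,0,0,0,0]
    - [1,-0.04,-0.72,0,0,0,0]
    - [1,0,0,0,0,0,0]
    - [1,0,0,0,0,0,0]

```text
time_s: 16.1
ee_pos: [0.3963, 0.3337, 0.1367]
eef_rot: [3.14, 0.002, 0.091]
force: [0.1, 0.4, 0.0]
grip_width: 0.0939
grip_force: 0.0
```

Run:
```python
from go import *;from fit import *
w=wrist();cv2.imwrite("pics/w7.png",w["color"])
for t,q0 in(("dye_mid",[.3985,.3345]),("oil_mid",[.4005,.214])):
  P,y=M[t];print("expect",proj(np.array([[*q0,.04]]),w).round())
  for d in ctrl.cut_out(t,w)[:4]:
    r=fit(P,[(d["mask"],w)],[*q0,0],y);print(t,round(d["conf"],2),np.round(d["centre"]),r.x.round(4),round(r.fun,3))
plan(.3985,.3345,-.001,.09)
```

```text
expect [[280. 201.]]
dye_mid 0.96 [201. 280.] [0.3991 0.3338] 0.037
expect [[394. 209.]]
oil_mid 0.94 [ 93. 469.] [0.4005 0.214 ] 1.0
oil_mid 0.81 [159. 457.] [0.4005 0.214 ] 1.0
oil_mid 0.8 [ 21. 540.] [0.4005 0.214 ] 1.0
oil_mid 0.73 [207. 393.] [0.4013 0.2146] 0.073
at [0.3972 0.3327 0.1378] yaw 0.089 t 16.25 w 0.094 f 0.0
turn [ 0.001  0.001 -0.001] then shift [ 0.03 -0.03  2.78]
```

View pics/w7.png

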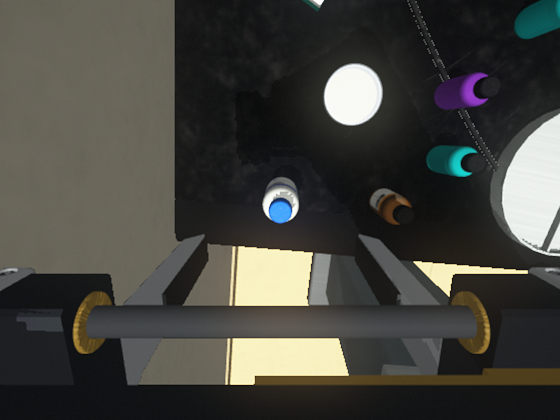

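The wrist view confirms the dye bottle (blue cap at 280,208) centred between the fingers, with amber oil at (393,207). Descending and gripping the dye.

Emit:
move_arm:
  increments:
    - [1,0.03,-0.03,0.4,0,0,0]
    - [1,0,0,0.7,0,0,0]
    - [1,0,0,0.7,0,0,0]
    - [1,0,0,0.5,0,0,0]
    - [1,0,0,0.3,0,0,0]
    - [1,0,0,0.15,0,0,0]
    - [1,0,0,0,0,0,0]
    - [0.25,0,0,0,0,0,0]
    - [0.25,0,0,0,0,0,0]
    - [0.25,0,0,0,0,0,0]
    - [0.25,0,0,0,0,0,0]
    - [0.25,0,0,0,0,0,0]
    - [0.25,0,0,0,0,0,0]
    - [0.25,0,0,0,0,0,0]
    - [0.25,0,0,0,0,0,0]
    - [0.25,0,0,0,0,0,0]
  force: 12

```text
time_s: 17.85
ee_pos: [0.3984, 0.3354, 0.0007]
eef_rot: [-3.142, 0.0, 0.09]
force: [0.2, -0.1, 0.3]
grip_width: 0.0357
grip_force: 11.9
```

Emit:
move_arm:
  increments:
    - [0.25,0,0,-0.3,0,0,0]
    - [0.25,0,0,-0.8,0,0,0]
    - [0.25,0,0,-0.9,0,0,0]
    - [0.25,0,0.2,-0.7,0,0,0]
    - [0.25,0.06,0.6,-0.1,0,0,0]
    - [0.25,0.08,0.93,0,0,0,0]
    - [0.25,0.08,0.93,0,0,0,0]
    - [0.25,0.08,0.93,0,0,0,0]
    - [0.25,0.08,0.93,0,0,0,0]
    - [0.25,0.08,0.93,0,0,0,0]
    - [0.25,0.08,0.93,0,0,0,0]
    - [0.25,0.08,0.93,0,0,0,0]
    - [0.25,0.08,0.93,0,0,0,0]
    - [0.25,0.08,0.93,0,0,0,0]
    - [0.25,0.08,0.93,0,0,0,0]
    - [0.25,0.08,0.93,0,0,0,0]
    - [0.25,0,0.93,0,0,0,0]
    - [0.25,0,0.66,0,0,0,0]
    - [0.25,0,0,0,0,0,0]
    - [0.25,0,0,0,0,0,0]

```text
time_s: 19.85
ee_pos: [0.5015, -0.289, 0.1402]
eef_rot: [-3.141, 0.001, 0.089]
force: [0.1, 0.5, -0.5]
grip_width: 0.0358
grip_force: 11.9
```

```bash
python3 go.py .498 -.291 .012 .09
```

```text
at [ 0.5015 -0.289   0.1402] yaw 0.089 t 19.85 w 0.0358 f 11.9
turn [-0.001  0.001 -0.001] then shift [-0.07  0.03  2.56]
```

Emit:
move_arm:
  increments:
    - [0.25,-0.07,0.03,0.4,0,0,0]
    - [0.25,0,0,0.8,0,0,0]
    - [0.25,0,0,0.6,0,0,0]
    - [0.25,0,0,0.4,0,0,0]
    - [0.25,0,0,0.2,0,0,0]
    - [0.25,0,0,0.1,0,0,0]
    - [0.25,0,0,0.04,0,0,0]
    - [0.25,0,0,0.03,0,0,0]
    - [0.25,0,0,0,0,0,0]

```text
time_s: 20.75
ee_pos: [0.4988, -0.2907, 0.0129]
eef_rot: [3.141, -0.001, 0.09]
force: [-0.2, 0.4, -1.7]
grip_width: 0.036
grip_force: 11.9
```

Emit:
move_arm:
  increments:
    - [0.45,0,0,0,0,0,0]
    - [0.6,0,0,0,0,0,0]
    - [0.6,0,0,0,0,0,0]
    - [0.6,0,0,0,0,0,0]
    - [0.6,0,0,-0.2,0,0,0]
    - [0.6,0,0,-0.6,0,0,0]
    - [0.6,0,0,-0.9,0,0,0]
    - [1,0,0,-0.9,0,0,0]
    - [1,0,0,-0.3,0,0,0]
    - [1,0,0,0,0,0,0]
    - [1,0,0,0,0,0,0]

```text
time_s: 21.85
ee_pos: [0.4982, -0.2904, 0.1567]
eef_rot: [-3.141, 0.0, 0.09]
force: [0.8, 0.0, -0.5]
grip_width: 0.0851
grip_force: 0.0
```

Run:
```python
from go import *;from fit import *
w=wrist();cv2.imwrite("pics/w8.png",w["color"])
for t,q0 in(("dye_mid",[.498,-.291,0]),("timer_mid",[.489,-.196,.09])):
  P,y=M[t]
  for d in ctrl.cut_out(t,w)[:1]:
    r=fit(P+[0,0,.01],[(d["mask"],w)],q0,y);print(t,round(d["conf"],2),np.round(d["centre"]),r.x.round(4),round(r.fun,3))
plan(.4013,.2146,.137,.09)
```

```text
dye_mid 0.94 [200. 280.] [ 0.4992 -0.2911] 0.055
timer_mid 0.68 [192. 199.] [ 0.493  -0.1992  0.1994] 0.184
at [ 0.4979 -0.2903  0.1557] yaw 0.09 t 22.0 w 0.0934 f 0.0
turn [-0.002  0.002 -0.   ] then shift [ -1.02 -10.23   0.37]
```

The dye stands upright at the bay centre (fit residual 0.055). Now the oil bottle.

Emit:
move_arm:
  increments:
    - [1,-0.05,-0.5,0.07,0,0,0]
    - [1,-0.1,-0.94,0,0,0,0]
    - [1,-0.1,-0.94,0,0,0,0]
    - [1,-0.1,-0.94,0,0,0,0]
    - [1,-0.1,-0.94,0,0,0,0]
    - [1,-0.1,-0.94,0,0,0,0]
    - [1,-0.1,-0.94,0,0,0,0]
    - [1,-0.1,-0.94,0,0,0,0]
    - [1,-0.1,-0.94,0,0,0,0]
    - [1,-0.1,-0.94,0,0,0,0]
    - [1,-0.1,-0.94,0,0,0,0]
    - [1,0,-0.33,0,0,0,0]
    - [1,0,0,0,0,0,0]
    - [1,0,0,0,0,0,0]

```text
time_s: 23.4
ee_pos: [0.4001, 0.2136, 0.1531]
eef_rot: [3.141, 0.001, 0.09]
force: [-0.2, -0.2, -0.1]
grip_width: 0.0942
grip_force: 0.0
```

Run:
```python
from go import *;from fit import *
w=wrist();t="oil_mid";P,y=M[t];q0=[.4013,.2146]
e=proj(np.array([[*q0,.035]]),w)[0];print(e)
for d in ctrl.cut_out(t,w)[:5]:
  if np.hypot(*(np.array(d["centre"])[::-1]-e))<25:
    r=fit(P,[(d["mask"],w)],[*q0,0],y);print(round(d["conf"],2),np.round(d["centre"]),r.x.round(4),round(r.fun,3),"BGR",w["color"][d["mask"]].mean(0).round())
plan(.4013,.2146,-.013,.09)
```

```text
[280.34657866 197.29003738]
0.77 [194. 283.] [0.4008 0.215 ] 0.073 BGR [36. 48. 62.]
at [0.4004 0.213  0.1534] yaw 0.089 t 23.5 w 0.0942 f 0.0
turn [ 0.     0.001 -0.001] then shift [ 0.02 -0.03  3.33]
```

Emit:
move_arm:
  increments:
    - [1,0.02,-0.03,0.4,0,0,0]
    - [1,0,0,0.8,0,0,0]
    - [1,0,0,0.8,0,0,0]
    - [1,0,0,0.6,0,0,0]
    - [1,0,0,0.4,0,0,0]
    - [1,0,0,0.23,0,0,0]
    - [1,0,0,0.1,0,0,0]
    - [0.2,0,0,0,0,0,0]
    - [0.2,0,0,0,0,0,0]
    - [0.2,0,0,0,0,0,0]
    - [0.2,0,0,0,0,0,0]
    - [0.2,0,0,0,0,0,0]
    - [0.2,0,0,0,0,0,0]
    - [0.2,0,0,0,0,0,0]
    - [0.2,0,0,0,0,0,0]
    - [0.2,0,0,0,0,0,0]
    - [0.2,0,0,0,0,0,0]
  force: 12

```text
time_s: 25.2
ee_pos: [0.4012, 0.2157, -0.0128]
eef_rot: [3.142, 0.0, 0.09]
force: [0.1, 0.4, 0.2]
grip_width: 0.0297
grip_force: 12.0
```

Emit:
move_arm:
  increments:
    - [0.2,0,0,-0.3,0,0,0]
    - [0.2,0,0,-0.8,0,0,0]
    - [0.2,0,0,-0.8,0,0,0]
    - [0.2,0.08,0.48,-0.1,0,0,0]
    - [0.2,0.16,0.9,0,0,0,0]
    - [0.2,0.16,0.9,0,0,0,0]
    - [0.2,0.1,0.7,0,0,0,0]
    - [0.2,0.06,0.5,0,0,0,0]
    - [0.2,0,0,0,0,0,0]
    - [0.2,0,0,0,0,0,0]

```text
time_s: 26.2
ee_pos: [0.4445, 0.0448, 0.0871]
eef_rot: [-3.141, 0.0, 0.089]
force: [0.2, -0.4, -1.3]
grip_width: 0.0294
grip_force: 12.0
```

```bash
python3 go.py .445 .045 -.0015 .09
```

```text
at [0.4445 0.0448 0.0871] yaw 0.089 t 26.2 w 0.0294 f 12.0
turn [-0.     0.    -0.001] then shift [ 0.01 -0.    1.77]
```

Emit:
move_arm:
  increments:
    - [0.2,0,0,0.4,0,0,0]
    - [0.2,0,0,0.6,0,0,0]
    - [0.2,0,0,0.4,0,0,0]
    - [0.2,0,0,0.2,0,0,0]
    - [0.2,0,0,0.1,0,0,0]
    - [0.2,0,0,0.04,0,0,0]
    - [0.2,0,0,0.03,0,0,0]
    - [0.2,0,0,0,0,0,0]

```text
time_s: 27.0
ee_pos: [0.445, 0.045, -0.0007]
eef_rot: [3.142, -0.001, 0.09]
force: [-0.3, -0.3, -0.5]
grip_width: 0.0296
grip_force: 12.0
```

Emit:
move_arm:
  increments:
    - [0.4,0,0,0,0,0,0]
    - [0.55,0,0,0,0,0,0]
    - [0.55,0,0,0,0,0,0]
    - [0.55,0,0,0,0,0,0]
    - [0.55,0,0,-0.2,0,0,0]
    - [0.55,0,0,-0.6,0,0,0]
    - [0.55,0,0,-0.9,0,0,0]
    - [1,0,0,-0.9,0,0,0]
    - [1,0,0,-0.4,0,0,0]
    - [1,0,0,0,0,0,0]
    - [1,0,0,0,0,0,0]

```text
time_s: 28.1
ee_pos: [0.4444, 0.0449, 0.1486]
eef_rot: [-3.142, -0.0, 0.09]
force: [-0.1, 0.8, -0.7]
grip_width: 0.0801
grip_force: 0.0
```

Run:
```python
from go import *;from fit import *
w=wrist();cv2.imwrite("pics/w9.png",w["color"]);t="oil_mid";P,y=M[t];q0=[.445,.045]
e=proj(np.array([[*q0,.045]]),w)[0];print(e)
for d in ctrl.cut_out(t,w)[:5]:
  if np.hypot(*(np.array(d["centre"])[::-1]-e))<30:
    r=fit(P+[0,0,.01],[(d["mask"],w)],[*q0,0],y);print(round(d["conf"],2),np.round(d["centre"]),r.x.round(4),round(r.fun,3))
for d in ctrl.cut_out("round_tray",w)[:1]:
    P,y=M["round_tray"];r=fit(P,[(d["mask"],w)],[.442,.007,0],y);print("tray",r.x.round(4),round(r.fun,3))
plan(.6225,.324,.14,-.5);plan(.6225,.324,.14,-.5+np.pi/2)
```

```text
[281.12535781 200.91831541]
0.83 [203. 282.] [0.4448 0.044 ] 0.061
tray [0.4421 0.0073] 0.088
at [0.444  0.0449 0.1475] yaw 0.09 t 28.25 w 0.092 f 0.0
turn [0.    0.002 0.59 ] then shift [ 0.46 -6.61  0.15]
at [0.444  0.0449 0.1475] yaw 0.09 t 28.25 w 0.092 f 0.0
turn [-0.001  0.002 -0.981] then shift [6.61 0.46 0.15]
```

View pics/w9.png

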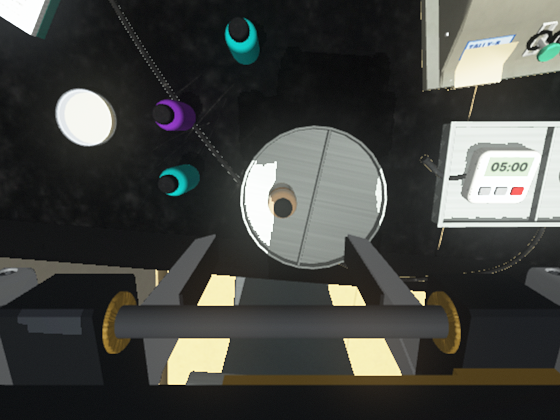

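The oil bottle is upright in the left half (283,203), clear of bar and rim. Next, hover over the cover-glass box with the tool turned.

Emit:
move_arm:
  increments:
    - [1,0,0,0,0,0,-0.14]
    - [1,0,0,0,0,0,-0.14]
    - [1,0,0,0,0,0,-0.14]
    - [1,0,0,0,0,0,-0.14]
    - [1,0,0,0,0,0,-0.14]
    - [1,0,0,0,0,0,-0.14]
    - [1,0,0,0,0,0,-0.14]
    - [1,0.5,0.06,0,0,0,0]
    - [1,0.93,0.06,0,0,0,0]
    - [1,0.93,0.06,0,0,0,0]
    - [1,0.93,0.06,0,0,0,0]
    - [1,0.93,0.06,0,0,0,0]
    - [1,0.93,0.06,0,0,0,0]
    - [1,0.93,0.06,0,0,0,0]
    - [1,0.53,0.04,0,0,0,0]
    - [1,0,0,0,0,0,0]
    - [1,0,0,0,0,0,0]

```text
time_s: 29.95
ee_pos: [0.623, 0.3235, 0.1468]
eef_rot: [-3.14, 0.002, 1.07]
force: [0.3, -0.6, -0.4]
grip_width: 0.0942
grip_force: 0.0
```

Run:
```python
from go import *;from fit import *
w=wrist();cv2.imwrite("pics/w10.png",w["color"]);t="cover_box_mid";P,y=M[t]
for d in ctrl.cut_out(t,w)[:2]:
    r=fit(P,[(d["mask"],w)],[.6225,.324,-.5],y);print(round(d["conf"],2),np.round(d["centre"]),r.x.round(4),round(r.fun,3))
plan(.6225,.324,-.02,-.5+np.pi/2)
```

```text
0.68 [197. 279.] [ 0.6225  0.3232 -0.4834] 0.071
at [0.6232 0.3228 0.1483] yaw 1.069 t 30.05 w 0.0943 f 0.0
turn [-0.001  0.001 -0.002] then shift [ 0.01 -0.02  3.37]
```

View pics/w10.png

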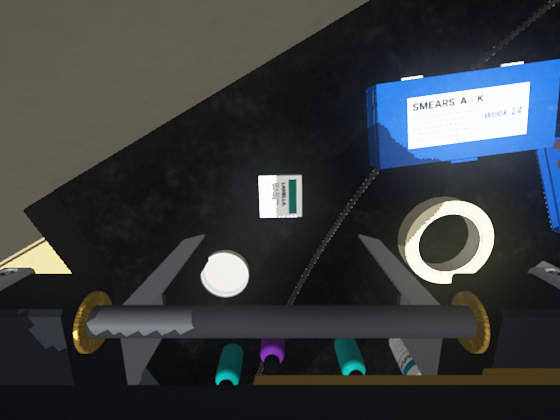

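The cover box sits centred at (280,197) between the fingers and aligned, with the dish and blue case clear. I'll descend to nominal −0.024, then feel for the table.

Emit:
move_arm:
  increments:
    - [1,0,-0.02,0.4,0,0,0]
    - [1,0,0,0.8,0,0,0]
    - [1,0,0,0.8,0,0,0]
    - [1,0,0,0.6,0,0,0]
    - [1,0,0,0.4,0,0,0]
    - [1,0,0,0.3,0,0,0]
    - [1,0,0,0.14,0,0,0]
    - [1,0,0,0,0,0,0]
    - [1,0,0,0,0,0,0]

```text
time_s: 30.95
ee_pos: [0.6233, 0.3243, -0.0219]
eef_rot: [3.141, -0.001, 1.07]
force: [0.1, 0.2, -0.2]
grip_width: 0.0943
grip_force: 0.0
```

Emit:
move_arm:
  increments:
    - [1,0,0,0.02,0,0,0]
    - [1,0,0,0.02,0,0,0]
    - [1,0,0,0,0,0,0]

```text
time_s: 31.25
ee_pos: [0.6228, 0.3243, -0.025]
eef_rot: [3.141, -0.0, 1.07]
force: [-0.0, -0.5, 0.5]
grip_width: 0.0941
grip_force: 0.0
```

Emit:
move_arm:
  increments:
    - [0.4,0,0,0,0,0,0]
    - [0.4,0,0,0,0,0,0]
    - [0.4,0,0,0,0,0,0]
    - [0.4,0,0,0,0,0,0]
    - [0.4,0,0,0,0,0,0]
    - [0.4,0,0,0,0,0,0]
    - [0.4,0,0,0,0,0,0]
  force: 6

```text
time_s: 31.95
ee_pos: [0.6227, 0.3242, -0.0252]
eef_rot: [3.142, -0.0, 1.07]
force: [-0.7, 0.1, -0.6]
grip_width: 0.0495
grip_force: 6.0
```

Run:
```python
from go import *;from fit import *
w=wrist();cv2.imwrite("pics/w11.png",w["color"][120:360,130:430])
plan(.6225,.324,.1,1.07)
```

```text
at [ 0.6227  0.3242 -0.0253] yaw 1.07 t 32.0 w 0.0493 f 6.0
turn [-0. -0. -0.] then shift [-0.01 -0.   -2.51]
```

View pics/w11.png

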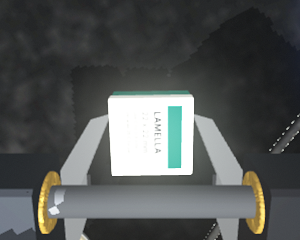

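The box is gripped (49 mm) between the pads near crop (150,130). Firming the grip, lifting, turning and carrying it to the −y half of the round tray.

Emit:
move_arm:
  increments:
    - [0.4,0,0,0,0,0,0]
    - [0.4,0,0,-0.3,0,0,0]
    - [0.4,0,0,-0.7,0,0,0]
    - [0.4,0,0,-0.8,0,0,-0.1]
    - [0.4,0,0,-0.7,0,0,-0.14]
    - [0.4,0,0,0,0,0,-0.14]
    - [0.4,0,0,0,0,0,-0.036]
    - [0.4,-0.43,-0.18,0,0,0,0]
    - [0.4,-0.85,-0.35,0,0,0,0]
    - [0.4,-0.85,-0.35,0,0,0,0]
    - [0.4,-0.85,-0.35,0,0,0,0]
    - [0.4,-0.85,-0.35,0,0,0,0]
    - [0.4,-0.85,-0.35,0,0,0,0]
    - [0.4,-0.85,-0.35,0,0,0,0]
    - [0.4,-0.85,-0.35,0,0,0,0]
    - [0.4,-0.85,-0.35,0,0,0,0]
    - [0.4,-0.16,-0.08,0,0,0,0]
    - [0.4,0,0,0,0,0,0]
    - [0.4,0,0,0,0,0,0]
  force: 12

```text
time_s: 33.9
ee_pos: [0.4395, -0.0304, 0.1004]
eef_rot: [3.14, -0.0, 1.486]
force: [-0.3, 0.4, -0.3]
grip_width: 0.0497
grip_force: 12.0
```

Run:
```python
from go import *;from fit import *
plan(.4388,-.0308,-.0145,1.486)
w=wrist();P,y=M["cover_box_mid"]
z=ctrl.get_obs()["ee_pos"][2]+.0253
for d in ctrl.cut_out("cover_box_mid",w)[:1]:
    r=fit(P+[0,0,z],[(d["mask"],w)],[.4388,-.0308,-.085],y);print(round(d["conf"],2),np.round(d["centre"]),r.x.round(4),round(r.fun,3))
```

```text
at [ 0.4395 -0.0304  0.1004] yaw 1.486 t 33.9 w 0.0497 f 12.0
turn [ 0.001 -0.    -0.   ] then shift [-0.01 -0.01  2.3 ]
0.82 [251. 281.] [ 0.4399 -0.0317 -0.0738] 0.036
```

Emit:
move_arm:
  increments:
    - [0.4,0,0,0.4,0,0,0]
    - [0.4,0,0,0.7,0,0,0]
    - [0.4,0,0,0.5,0,0,0]
    - [0.4,0,0,0.3,0,0,0]
    - [0.4,0,0,0.2,0,0,0]
    - [0.4,0,0,0.1,0,0,0]
    - [0.4,0,0,0.05,0,0,0]
    - [0.4,0,0,0.04,0,0,0]
    - [0.4,0,0,0,0,0,0]

```text
time_s: 34.9
ee_pos: [0.4392, -0.0309, -0.0144]
eef_rot: [3.141, 0.0, 1.486]
force: [0.3, 0.3, 0.0]
grip_width: 0.0496
grip_force: 12.0
```

Emit:
move_arm:
  increments:
    - [0.6,0,0,0,0,0,0]
    - [0.65,0,0,0,0,0,0]
    - [0.65,0,0,0,0,0,0]
    - [0.65,0,0,0,0,0,0]
    - [0.65,0,0,-0.2,0,0,0]
    - [0.65,0,0,-0.6,0,0,0]
    - [0.65,0,0,-0.9,0,0,0]
    - [0.65,0,0,-0.9,0,0,0]
    - [1,0,0,-0.8,0,0,0]
    - [1,-0.3,0,-0.3,0,0,0]
    - [1,0,0,0,0,0,0]
    - [1,0,0,0,0,0,0]

```text
time_s: 36.1
ee_pos: [0.4372, -0.0458, 0.1698]
eef_rot: [-3.141, -0.0, 1.485]
force: [0.3, -0.6, -1.0]
grip_width: 0.0895
grip_force: 0.0
```

Run:
```python
from go import *;from fit import *
w=wrist();s=ctrl.camera("scene");P,y=M["cover_box_mid"]
for d in ctrl.cut_out("cover_box_mid",w)[:1]:
    r=fit(P+[0,0,.01],[(d["mask"],w)],[.4388,-.0308,-.085],y);print(round(d["conf"],2),np.round(d["centre"]),r.x.round(4),round(r.fun,3))
cv2.imwrite("pics/end.png",np.hstack([cv2.resize(w["color"],(480,360)),cv2.resize(s["color"][140:360,120:316],(320,360),interpolation=2)]))
plan(.44,-.03,.15,1.486)
```

```text
0.7 [179. 282.] [ 0.4401 -0.0317 -0.0666] 0.069
at [ 0.437  -0.0454  0.1691] yaw 1.486 t 36.25 w 0.0937 f 0.0
turn [-0.002 -0.     0.   ] then shift [0.31 0.03 0.38]
```

View pics/end.png

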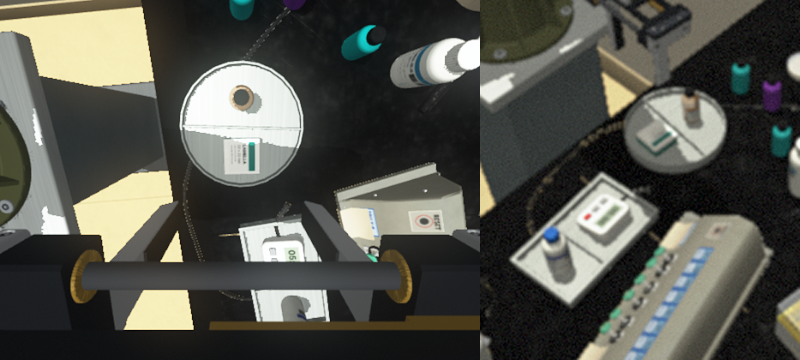

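All four items are in place:
- **Wrist view:** the oil (242,97) and the box (240,155) lie in opposite halves, clear of bar and rim.
- **Scene pane:** the dye (555,255) stands upright and the timer (605,213) lies flat, each in its own bay.

The gripper is clear of everything, so I'm handing in.

```bash
python3 -c "
from station import ctrl
print(ctrl.hand_in())"
```

```text
the job is handed in; nothing more can be done
None
```

Both kits are made up and handed in after about 36 s on the robot's clock: timer and dye bottle in the rectangular tray, oil bottle and cover-glass box in the round tray, all released; the dish and big bottle were not touched.

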